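# Refill the stirrer dispenser and hold its spring slide out at the mark

## Task

Refill the stirrer dispenser: keeping the cassette of stirrers upright, set it fully down, flat and square, in the rectangular pocket on top of the dispenser, and let go of it. Then take the spring slide's upright tab, pull the slide out until its front edge is level with the two little blades beside the runway, and keep it there: finish with the gripper still holding the slide at that mark, since it springs back if released. Leave the mug, jar, dripper and spoon where they are.

Things in the scene. Friction and masses are not known exactly. Their poses are not given: they have to be found in the camera images.
- cassette: Refill cassette: a white open-topped plastic box full of stirrers, rigid, 50 mm along its x, 130 mm along its y, 55 mm high, about 0.15 kg, loose on the shelf at the start. Origin: centre of its underside, z up. Either way round (half turn) fits the pocket. Can be gripped across its 50 mm width.
- dispenser: Stirrer dispenser, fixed. Origin on the shelf below the middle of its white housing; z up; the slide pulls out along its -x. Housing 90 mm in x, 170 mm in y, top at 60 mm height, with a rectangular pocket in the middle of the top. In front (-x) a plywood runway plate, 76 mm wide, 8 mm thick, reaches to x = -210 mm.
- pocket (a point): Centre of the pocket's floor, 40 mm above the shelf, axes as the dispenser's. Pocket: 54 mm in x, 134 mm in y, 20 mm deep, mouth chamfered 4 mm. The cassette is seated when its origin is here and its x axis is parallel to this x axis (either way); it then stands 35 mm above the housing top.
- slide (a joint): Travel of the spring slide (m): 0 = home (at the start), growing as it is pulled out along the dispenser's -x, 0.095 = end stop. A spring pulls it home, 2.5 N at 0 to 9 N at the stop; it never stays out by itself. The slide is a flat aluminium tongue 46 mm wide, top 17 mm above the shelf, with a black upright tab on it.
- slide_tab (a point): Top centre of the slide's upright tab, 76 mm above the shelf; axes as the dispenser's. The tab is 14 mm in x, 24 mm in y, and stands 59 mm up from the tongue. With the slide home, 43 mm is free between the tab and the housing's front. Both its y sides are free above the blades (20 mm height).
- slide_edge (a point): Middle of the front edge of the slide's tongue (its end towards -x), on its top face, 17 mm above the shelf; moves with the slide, 20 mm in front (-x) of the tab's centre.
- mark_line (a point): The mark: midpoint of two dark steel blades (each 4 mm in x, 10 mm in y, top 20 mm above the shelf) on either side of the runway, 31 mm from its middle; this point is 17 mm up; axes as the dispenser's. The slide is at the mark when slide_edge has x = 0 in this frame. It is set anew each time, at 30 to 75 mm of slide travel.
- mug: Red enamel mug, 82 mm across, 85 mm high, origin under its centre. Bystander.
- jar: Clear glass sugar jar with a steel lid, 84 mm across, 120 mm high, origin under its centre. Bystander.
- dripper: White ceramic dripper on its matching base, one piece, 116 mm across, with a side handle to 85 mm from the axis, 110 mm high, origin under its centre. Bystander.
- spoon: Steel spoon, 160 mm long, lying flat. Bystander.
Mind the look-alikes: they are no part of the job. There is more than one size of the cassette; the job needs the middle-sized.

How it is judged:
By the outcome, as a careful person would: the job done as asked, in the order asked, and still so for the second after the job is handed in, while the arm keeps its last pose, push and grip.
It also fails if it takes over 51 s, if anything falls off the work surface, if the arm or the gripper's body presses on something with over 40 N, if the wrist force passes 120 N, or if a joint passes its speed limit or range.

## Robot

A 6-joint arm with a two-finger parallel gripper is mounted at the origin on the work surface. World frame = base frame: x ahead of the robot, y to its left, z up, the work surface at z = 0. Lengths are in m, angles in rad, forces in N, time in s.
With the tool pointing down it reaches from about 0.375 to 0.975 m from the base axis. Payload 3.8 kg.
Tool frame: the origin (TCP) lies midway between the tips of the shut fingers; the grasp point (between the pads) lies 19 mm behind it; z points along the fingers, y is the direction in which the jaws open and shut (so a half turn about z gives the same grasp; the last joint's range is limited). The gripper opens to 85 mm and grips with 20 to 120 N. Pads are 22 mm wide; open, the fingers measure 114 mm over their backs; the gripper's body (76 mm by 85 mm) begins 54 mm behind the grasp point. The pads swing forward as they close: fully open they stand 13 mm farther back than shut.
Start: joints at [1.188, 0.264, 1.604, -0, 1.274, -0.037], TCP at [0.229, 0.635, 0.198] pointing down, gripper open.
Joint ranges: [-2.63, 2.63], [-0.94, 2.18], [0.31, 2.57], [-1.31, 4.45], [0, 2.66], [-2.55, 2.55]. Speed limits (rad/s): [2.57, 2.57, 3.14, 3.14, 3.14, 3.14].

## Interface

Orientations are given as a rotation vector (axis times angle).
In Python, from workcell import bot gives the robot as it stands.
- The arm moves only by the tool drive_tool, never from a script. Its argument "deltas" is a list of rows, each an object with "hand": the opening, from 0 (shut) to 1 (fully open); "offset": the shift along the world's x, y, z in cm, a list of three; "angular": the turn, a rotation vector about the world's x, y, z in degrees, a list of three. A call has 1 to 8 rows; each row is the pose to reach, as a shift and turn from the pose commanded when the call began; what a row does not reach only later rows make up. A row lasts 1/8 s, in which the tool goes at most 62.5 mm and 10.7 degrees, less where a joint would pass 70% of its speed; a pose out of reach is approached as far as the arm can. A call with a gripper value outside its range is refused whole. The fingers move at their own pace and stop on an object; "force" is the grip in N (left out, the last holds). Time passes only in rows, so rows that repeat a pose let the fingers close. It gives the time, the measured TCP pose, the force and the opening at its end, in the units of the state.
- bot.read_state(): the state, without advancing time (a new reading comes with each control period).
- bot.read_camera(name): name is "side" or "top" or "wrist"; returns a dict with "frame" (420x560x3 uint8, blue, green, red), "mtx" (3x3 intrinsics, pixels), "k1" (the pictures are not rectified: a ray, as slopes to the right and down, at radius r is drawn at 1 + k1 r^2 times it, then the intrinsics apply), "R" (3x3) and "t" (3): a world point X has camera coordinates R X + t. Camera axes: x right, y down, z forward; pixel columns grow to the right and rows downward; lengths in m; the calibration is good to about 2 mm. A picture is of the moment at which its call begins. There is no depth.
- bot.finish_job(): hands the job in, once; it reports no verdict.
The state is a dict: "time": time; "q": joint angles; "joint_vel": joint speeds; "joint_torque": joint torques, N m; "tool_pos": TCP position; "tcp_rot": TCP orientation; "wrist_force": force on the tool from outside, world axes, zero at the start; "torque": the same for the moment, N m; "width": opening from 0.0 (shut) to 1.0 (fully open).
Only numpy, scipy, OpenCV 4.12 (cv2) and the standard library are available. Lean on these libraries where they do the work, as an engineer would, in place of code of your own. Each camera call takes 0.05 s, during which the arm holds its last target. There are 200 camera calls.

## Working session

There is one attempt and no reset: what is moved stays moved. The work goes in short steps, Python scripts to look and compute and a tool call to move; the robot and the scene stay as the last step left them, time stands still between calls to the robot, and variables do not carry over. Pictures are saved under pics/ and viewed, about 8 in all and at most 12, crops included, and the job is handed in when it is done.

Besides the shell and the picture viewer there is one more tool, called after "Emit:" as name([rows], argument=value, ...), one row to a line, values as JSON. drive_tool: Moves the arm, as the interface text tells. Its arguments: {"type":"object","properties":{"deltas":{"type":"array"},"force":{"type":"number"}},"required":["deltas"]}

```bash
mkdir -p pics
cat > h.py <<'E'
import numpy as np, cv2
from workcell import bot
def snap(n):
    c=bot.read_camera(n); np.savez(f'{n}.npz',**c); return c
def load(n): return np.load(f'{n}.npz')
def ray(c,uv):
    K=np.array(c['mtx']);k=float(c['k1'])
    uv=np.atleast_2d(uv).astype(float)
    p=cv2.undistortPoints(uv[:,None],K,np.array([k,0,0,0,0.]))[:,0]
    d=np.c_[p,np.ones(len(p))]@np.array(c['R']); o=-np.array(c['R']).T@np.array(c['t'])
    return o,d
def onz(c,uv,z):
    o,d=ray(c,uv); return o+d*((z-o[2])/d[:,2])[:,None]
def proj(c,X):
    X=np.atleast_2d(X).astype(float)
    return cv2.projectPoints(X,cv2.Rodrigues(np.array(c['R']))[0],np.array(c['t']),np.array(c['mtx']),np.array([float(c['k1']),0,0,0,0.]))[0][:,0]
E
python3 - <<'E'
from h import *
a=snap('top');b=snap('side')
cv2.imwrite('pics/top.png',a['frame']);cv2.imwrite('pics/side.png',b['frame'])
for c in(a,b):print(-c['R'].T@c['t'],c['k1'],c['mtx'][0,0],c['R'][2])
print(bot.read_state())
E
```

```text
[ 2.65276357e-01 -2.06277800e-04  1.50499906e+00] -0.18837253595483336 502.77257648695246 [ 0.19183758  0.0198367  -0.9812262 ]
[ 0.48765392 -1.15188768  0.7478487 ] -0.02169592400441393 479.89588979166774 [ 0.035585    0.85895901 -0.51080634]
{'time': 0.1, 'q': array([ 1.18809520e+00,  2.64708276e-01,  1.60521640e+00, -5.86908709e-06,
        1.27370483e+00, -3.68892764e-02]), 'joint_vel': array([-5.06877392e-04, -2.92159017e-03, -3.00289435e-03, -1.19416651e-03,
       -2.45056187e-03, -3.66389932e-05]), 'joint_torque': array([-8.79934269e-04, -5.16710222e+01, -3.68587804e+01, -9.05088041e-05,
        6.42567000e-03,  8.34669805e-06]), 'tool_pos': array([0.22852725, 0.63437553, 0.19717743]), 'tcp_rot': array([-0.54042243, -3.09433475,  0.00313074]), 'wrist_force': array([ 0.67273272, -0.23765973,  0.44724964]), 'torque': array([-0.00776307, -0.04534411,  0.0481363 ]), 'width': 0.9991039750798089}
```

View pics/top.png

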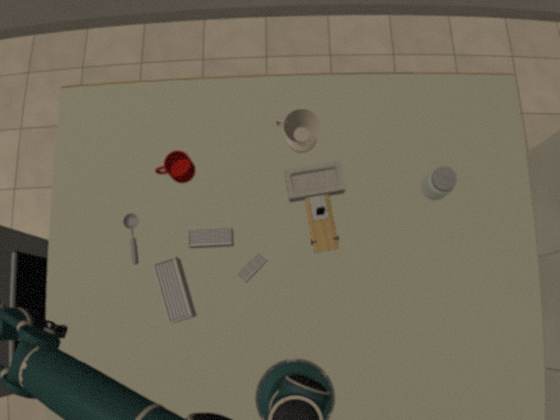

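View pics/side.png

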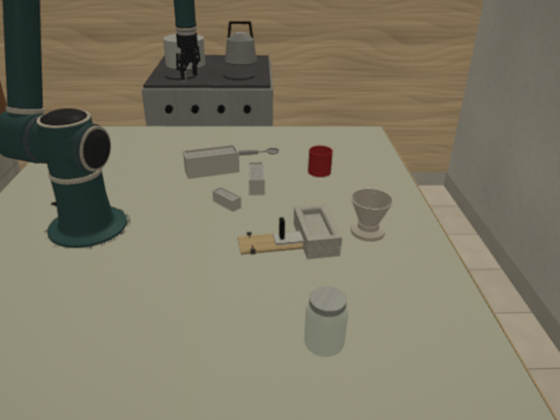

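Top view, candidates: large box (173,290), middle box (210,237), small box (253,267). The dispenser is at (315,182), its runway at (321,220) and its blades near (313,243) and (337,239). The middle box looks right; I'll check sizes and a close crop.

Run:
```python
from h import *
c=load('top');f=c['frame']
cr=cv2.resize(f[210:330,140:280],None,fx=4,fy=4,interpolation=cv2.INTER_CUBIC)
cr2=cv2.resize(f[150:260,270:360],None,fx=4.3,fy=4.3,interpolation=cv2.INTER_CUBIC)
h=max(cr.shape[0],cr2.shape[0])
im=np.zeros((h,960,3),np.uint8);im[:cr.shape[0],:560]=cr;im[:cr2.shape[0],560:560+cr2.shape[1]]=cr2
cv2.imwrite('pics/crop.png',cv2.convertScaleAbs(cv2.resize(im,(800,int(h*800/960))),alpha=1.5))
hsv=cv2.cvtColor(f,cv2.COLOR_BGR2HSV)
for p in[(80,350),(210,237),(253,267),(173,290),(315,182),(300,120)]:print(p,hsv[p[1],p[0]])
m=((hsv[...,1]<28)&(hsv[...,2]>75)).astype(np.uint8);m[:85]=0
for k in cv2.findContours(m,0,2)[0]:
    if cv2.contourArea(k)>150 and k[:,0,0].max()<350:
        q=cv2.boxPoints(cv2.minAreaRect(k))
        z={True:.055,False:.06}[q[:,0].mean()<280]
        X=onz(c,q,z);e=np.diff(X,axis=0)[:2]
        print(q.mean(0),cv2.contourArea(k),X.mean(0),np.linalg.norm(e,axis=1),np.degrees(np.arctan2(e[:,1],e[:,0])))
```

```text
(80, 350) [ 29  53 121]
(210, 237) [ 16  34 114]
(253, 267) [ 17  33 108]
(173, 290) [ 18  28 110]
(315, 182) [ 20  47 115]
(300, 120) [18 67 84]
```

View pics/crop.png

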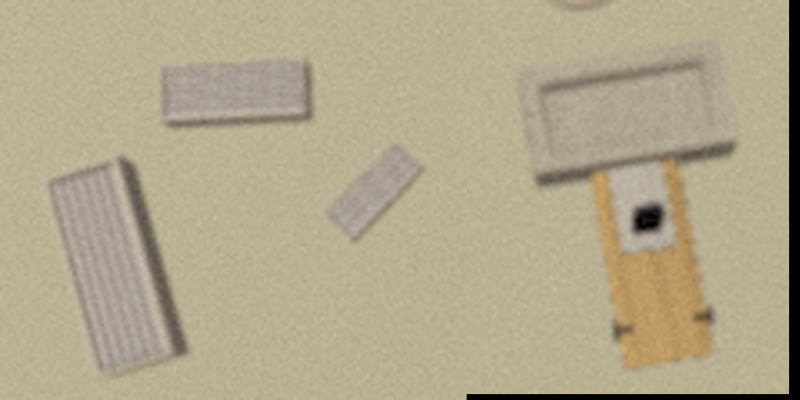

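The crop shows the three boxes with the middle one clear at (235,92), the dispenser with its empty pocket at (630,110), the black tab at (648,218) and the blades at (623,330) and (704,316).

Run:
```python
from h import *
c=load('top');f=c['frame']
g=cv2.GaussianBlur(f,(3,3),0).astype(int)
d=g[...,2]-g[...,0]; print(d[350,80],d[237,210],d[182,315])
r=d/np.maximum(g[...,2],1)
print(r[350,80],r[237,210],r[182,292],r[225,320])
hsv=cv2.cvtColor(g.astype(np.uint8),cv2.COLOR_BGR2HSV)
m=((hsv[...,0]<24)|(hsv[...,0]>150)|(hsv[...,1]<38)).astype(np.uint8);m[:85]=0;m[:,360:]=0
m=cv2.morphologyEx(m,cv2.MORPH_OPEN,np.ones((3,3)))
cv2.imwrite('pics/m.png',m*255)
for k in cv2.findContours(m,0,2)[0]:
    a=cv2.contourArea(k)
    if 150<a<6000:
        q=cv2.boxPoints(cv2.minAreaRect(k))
        X=onz(c,q,.055);e=np.diff(X,axis=0)[:2]
        print(q.mean(0),a,X.mean(0),np.linalg.norm(e,axis=1),np.degrees(np.arctan2(e[:,1],e[:,0])))
# manual points from the crop: display scale .8333*4 and .8333*4.3
P=np.array([(163,67),(308,62),(310,118),(168,122)])/(4*800/960)+[140,210]
X=onz(c,P,.055);print('cassette',X,X.mean(0))
T=lambda p:(np.array(p)-[466.7,0])/(4.3*800/960)+[270,150]
for n,p,z in[('housing',[(520,72),(718,42),(735,142),(540,178)],.06),('pocket',[(543,84),(700,62),(718,135),(553,158)],.06),('blades',[(623,330),(704,316)],.02),('edge',[(622,252),(676,243)],.017),('tab',[(649,214)],.076),('runfront',[(626,367),(713,352)],.008)]:
    X=onz(c,T(p),z);print(n,X.round(4).tolist(),X.mean(0).round(4))
```

```text
25 14 21
0.2032520325203252 0.125 0.1926605504587156 0.47244094488188976
[205. 415.] 184.0 [-0.03826495  0.25575533  0.055     ] [0.10922274 0.02288268] [-89.45530609 178.89034882]
[295. 407.] 985.0 [-0.0171363   0.00027976  0.055     ] [0.15190875 0.06804167] [-91.21890317 178.67823787]
[ 27.499996 402.      ] 1104.5 [-0.0255379   0.81067232  0.055     ] [0.10887646 0.19379739] [ -2.63348721 -85.9980455 ]
[320.04904 382.2786 ] 630.0 [ 0.05079028 -0.07188676  0.055     ] [0.12497138 0.19356714] [ -45.63919052 -135.86871884]
[262.50336 375.85236] 302.5 [0.07251802 0.08995687 0.055     ] [0.15057678 0.06702928] [ -35.98964638 -125.97379644]
[ 98.96896 351.52762] 237.0 [0.13911782 0.57038288 0.055     ] [0.088528  0.0566975] [ -49.455549   -135.98811521]
[  7.5 359. ] 371.0 [0.10376657 0.87715454 0.055     ] [0.05458308 0.11707157] [-87.22387145 179.82792122]
[148.69922 360.265  ] 476.5 [0.11619697 0.41888825 0.055     ] [0.19294554 0.06953609] [ -38.88300429 -127.11631626]
[238.85054 348.21136] 639.5 [0.15145706 0.15593184 0.055     ] [0.13210638 0.10919922] [ -24.81872995 -114.6106678
[... 1924 characters left out ...]
2 0.055     ]
 [0.44657363 0.16971495 0.055     ]
 [0.44558539 0.29552492 0.055     ]] [0.47074265 0.2342453  0.055     ]
housing [[0.6678, 0.0134, 0.06], [0.6895, -0.1523, 0.06], [0.6034, -0.1624, 0.06], [0.5772, -0.0009, 0.06]] [ 0.6345 -0.0755  0.06  ]
pocket [[0.6569, -0.0054, 0.06], [0.6725, -0.1365, 0.06], [0.6097, -0.1486, 0.06], [0.5938, -0.012, 0.06]] [ 0.6332 -0.0756  0.06  ]
blades [[0.4552, -0.0666, 0.02], [0.4651, -0.1343, 0.02]] [ 0.4601 -0.1004  0.02  ]
edge [[0.5214, -0.068, 0.017], [0.5278, -0.1136, 0.017]] [ 0.5246 -0.0908  0.017 ]
tab [[0.5418, -0.0882, 0.076]] [ 0.5418 -0.0882  0.076 ]
runfront [[0.4256, -0.0686, 0.008], [0.4362, -0.1417, 0.008]] [ 0.4309 -0.1052  0.008 ]
```

Box size 129x50 mm confirms the middle cassette, at about (0.471, 0.234) with yaw near 1°. The dispenser is at (0.634, -0.075) with yaw near 8°. I'll move above the cassette.

Emit:
drive_tool([
  {"hand":1,"offset":[24.2,-40,2],"angular":[0,0,-69]},
  {"hand":1,"offset":[24.2,-40,2],"angular":[0,0,-69]},
  {"hand":1,"offset":[24.2,-40,2],"angular":[0,0,-69]},
  {"hand":1,"offset":[24.2,-40,2],"angular":[0,0,-69]},
  {"hand":1,"offset":[24.2,-40,2],"angular":[0,0,-69]},
  {"hand":1,"offset":[24.2,-40,2],"angular":[0,0,-69]},
  {"hand":1,"offset":[24.2,-40,2],"angular":[0,0,-69]},
  {"hand":1,"offset":[24.2,-40,2],"angular":[0,0,-69]},
])

```text
time: 1.1
tool_pos: [0.4718, 0.2321, 0.2182]
tcp_rot: [2.202, 2.24, -0.001]
wrist_force: [-0.3, 0.6, -0.1]
width: 1.0
```

Emit:
drive_tool([
  {"hand":1,"offset":[0,0,0],"angular":[0,0,0]},
  {"hand":1,"offset":[0,0,0],"angular":[0,0,0]},
  {"hand":1,"offset":[0,0,0],"angular":[0,0,0]},
])

```text
time: 1.48
tool_pos: [0.47, 0.236, 0.2181]
tcp_rot: [-2.196, -2.246, 0.001]
wrist_force: [-0.3, -0.9, 0.7]
width: 1.002
```

Run:
```python
from h import *
a=snap('wrist');cv2.imwrite('pics/w1.png',cv2.convertScaleAbs(a['frame'],alpha=1.3))
print(-a['R'].T@a['t'],a['R'][2]);s=bot.read_state();print(s['tool_pos'],cv2.Rodrigues(s['tcp_rot'])[0],s['time'])
```

```text
[0.46703583 0.3216157  0.39353818] [ 0.00655059 -0.3277333  -0.94474757]
[0.47005814 0.23611394 0.21814724] [[-2.26211533e-02  9.99743987e-01 -4.93873501e-04]
 [ 9.99744107e-01  2.26211835e-02  5.55326506e-05]
 [ 6.66904366e-05 -4.92490909e-04 -9.99999877e-01]] 1.525
```

View pics/w1.png

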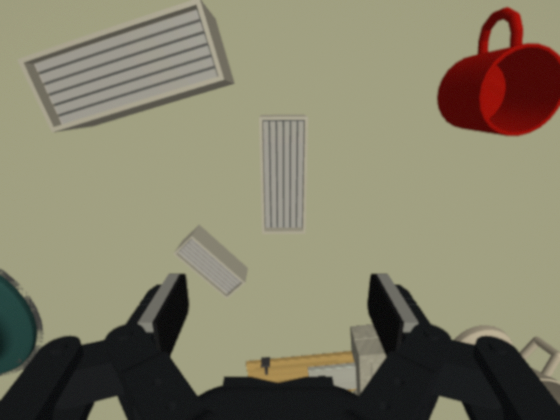

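The wrist view shows the cassette with top corners at about (261,116), (307,116), (303,231) and (266,231), between the fingers and free all round.

Run:
```python
from h import *
c=load('wrist');f=c['frame'];b=cv2.GaussianBlur(f,(3,3),0)
hsv=cv2.cvtColor(b,cv2.COLOR_BGR2HSV);print(hsv[173,284],hsv[173,340])
w=f[90:260,235:335]
d=cv2.cvtColor(w,cv2.COLOR_BGR2LAB).astype(float);bg=np.median(d[:,80:].reshape(-1,3),0)
m=(np.linalg.norm(d[...,1:]-bg[1:],axis=2)>6).astype(np.uint8)
m=cv2.morphologyEx(m,cv2.MORPH_CLOSE,np.ones((5,5)));m=cv2.morphologyEx(m,cv2.MORPH_OPEN,np.ones((5,5)))
k=max(cv2.findContours(m,0,2)[0],key=cv2.contourArea)
q=cv2.approxPolyDP(k,6,True)[:,0]+[235,90];print(q.tolist())
for P in(q,[(261,116),(307,116),(303.5,231),(265.5,231)]):
    X=onz(c,P,.055);e=np.roll(X,-1,0)-X
    print(X.round(4).tolist(),X.mean(0),np.linalg.norm(e,axis=1),np.degrees(np.arctan2(e[:,1],e[:,0])))
```

```text
[ 23  20 102] [ 30  49 124]
[[262, 120], [265, 227], [301, 228], [304, 120]]
[[0.451, 0.3016, 0.055], [0.4553, 0.1832, 0.055], [0.4966, 0.1829, 0.055], [0.4942, 0.3026, 0.055]] [0.47426791 0.24260878 0.055     ] [0.11847044 0.04133864 0.11969783 0.04312893] [ -87.96165139   -0.4121647    91.1649662  -178.69766183]
[[0.45, 0.3056, 0.055], [0.497, 0.3066, 0.055], [0.4997, 0.1793, 0.055], [0.4559, 0.1783, 0.055]] [0.47564369 0.24244461 0.055     ] [0.04705772 0.1273923  0.04378111 0.12742629] [   1.30471116  -88.82581837 -178.69617931   92.6476274 ]
```

Emit:
drive_tool([
  {"hand":1,"offset":[0.4,0.4,-5],"angular":[0,0,0]},
  {"hand":1,"offset":[0.4,0.4,-10],"angular":[0,0,0]},
  {"hand":1,"offset":[0.4,0.4,-14],"angular":[0,0,0]},
  {"hand":1,"offset":[0.4,0.4,-17],"angular":[0,0,0]},
  {"hand":1,"offset":[0.4,0.4,-19.4],"angular":[0,0,0]},
  {"hand":1,"offset":[0.4,0.4,-19.4],"angular":[0,0,0]},
  {"hand":0.5,"offset":[0.4,0.4,-19.4],"angular":[0,0,0]},
  {"hand":0.3,"offset":[0.4,0.4,-19.4],"angular":[0,0,0]},
], force=50)

```text
time: 2.52
tool_pos: [0.476, 0.2399, 0.026]
tcp_rot: [2.197, 2.244, 0.004]
wrist_force: [0.9, 0.8, 0.0]
width: 0.602
```

Emit:
drive_tool([
  {"hand":0.3,"offset":[0,0,0],"angular":[0,0,0]},
  {"hand":0.3,"offset":[0,0,0],"angular":[0,0,0]},
  {"hand":0.3,"offset":[0,0,0],"angular":[0,0,0]},
  {"hand":0.3,"offset":[0,0,0],"angular":[0,0,0]},
])

```text
time: 3.02
tool_pos: [0.4748, 0.239, 0.0244]
tcp_rot: [-2.198, -2.244, -0.0]
wrist_force: [0.4, 0.6, 0.2]
width: 0.299
```

Width reached 0.30, which isn't a 50 mm grip, so I'll look.

Run:
```python
from h import *
a=snap('wrist');b=snap('top');s=snap('side')
t=cv2.resize(b['frame'][200:310,150:290],(540,424)); v=cv2.resize(s['frame'][130:230,170:330],(260,162))
im=np.zeros((424,800,3),np.uint8)
im[:300,:400]=cv2.resize(a['frame'],(400,300));im[:314,400:]=cv2.resize(t,(400,314))
im[300:,:200]=v[:124,:200]
cv2.imwrite('pics/w2.png',cv2.convertScaleAbs(im,alpha=1.4))
```

```text
(no output)
```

View pics/w2.png

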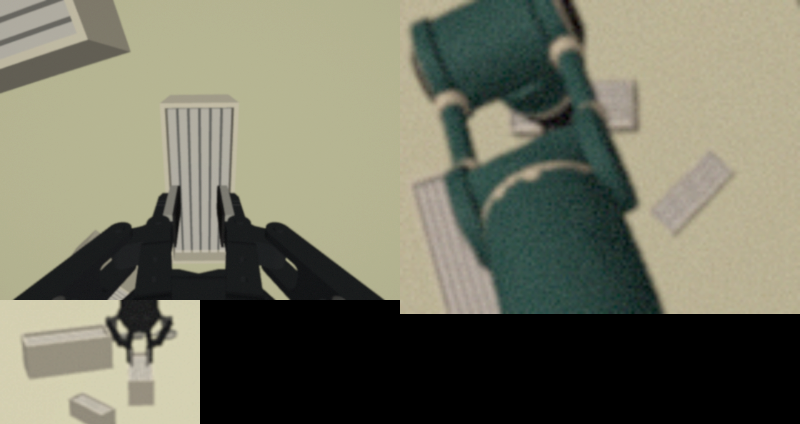

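Unclear: the fingers look as if they overlap the box in all views. I'll compute the box size by rays and take a bigger side crop with the TCP projected.

Run:
```python
from h import *
s=bot.read_state();p=s['tool_pos'];print(p,s['q'],s['width'])
a=load('wrist');c=load('side');t=load('top')
def mk(c,x0,y0,w,h,k):
    im=cv2.convertScaleAbs(cv2.resize(c['frame'][y0:y0+h,x0:x0+w],None,fx=k,fy=k,interpolation=cv2.INTER_CUBIC),alpha=1.5)
    for X,col in[(p,(0,0,255)),(p+[0,0,.019],(0,255,0)),(p+[0,0,.055-p[2]],(255,0,0))]:
        u=(proj(c,X)[0]-[x0,y0])*k;cv2.circle(im,tuple(int(i) for i in u),2,col,-1)
    return im
A=mk(c,220,120,80,90,5.5)
B=mk(a,180,100,220,280,1.6)
im=np.zeros((500,800,3),np.uint8);im[:495,:440]=A;im[:448,445:797]=B
cv2.imwrite('pics/w3.png',im)
```

```text
[0.47474696 0.23898979 0.02430698] [4.19495975e-01 1.70841063e-01 2.06711328e+00 1.17060840e-05
 9.03776192e-01 3.98865055e-01] 0.2965894575006445
```

View pics/w3.png

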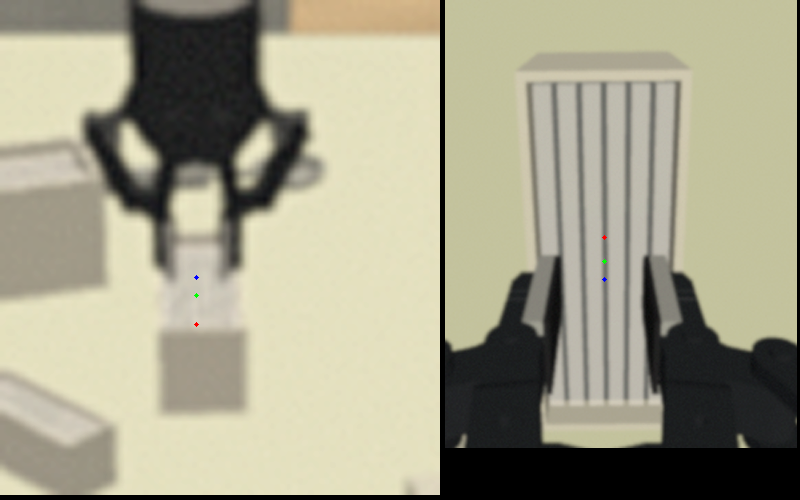

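Run:
```python
from h import *
a=load('wrist');c=load('side')
S=lambda P:np.array(P)/5.5+[220,120]
W=lambda P:(np.array(P)-[445,0])/1.6+[180,100]
b=onz(c,S([(160,411),(246,411)]),0);print('side bottom near',b)
print('side top near@.055',onz(c,S([(160,331),(246,331)]),.055))
print('side top far@.055',onz(c,S([(168,237),(228,237)]),.055))
print('wrist top +y @.055',onz(a,W([(517,71),(690,69)]),.055),'bot@0',onz(a,W([(538,54),(672,52)]),0))
print('wrist -y rim',onz(a,W([(545,404),(662,404)]),.055),onz(a,W([(545,422),(662,422)]),.055))
# tip heights at y=.239 : tip pixel in side / wrist
for cc,P in((c,S([(160,268),(233,268)])),(a,W([(550,256),(657,256)]))):
    o,d=ray(cc,P);k=(.239-o[1])/d[:,1];print('tips on y=.239',o+d*k[:,None])
```

```text
side bottom near [[0.45364984 0.17755486 0.        ]
 [0.50325246 0.17703292 0.        ]]
side top near@.055 [[0.45465038 0.17187085 0.055     ]
 [0.50318336 0.1714385  0.055     ]]
side top far@.055 [[0.45748218 0.29418972 0.055     ]
 [0.49373052 0.29394392 0.055     ]]
wrist top +y @.055 [[0.4484719  0.30507731 0.055     ]
 [0.49709419 0.30664492 0.055     ]] bot@0 [[0.44788125 0.30430374 0.        ]
 [0.49928557 0.30612645 0.        ]]
wrist -y rim [[0.45444171 0.18737522 0.055     ]
 [0.49638244 0.18824673 0.055     ]] [[0.45429472 0.1790638  0.055     ]
 [0.49689818 0.17994901 0.055     ]]
tips on y=.239 [[0.45366019 0.239      0.06141821]
 [0.49635965 0.239      0.06125966]]
tips on y=.239 [[0.45552526 0.239      0.04008237]
 [0.49332072 0.239      0.03860928]]
```

The box is 50x55 mm at about (0.476, 0.242). From both views the fingertips are around z≈0.06, above its rim, so they sit higher than the reported TCP suggests. I'll open, go lower watching the force, and close again.

Emit:
drive_tool([
  {"hand":1,"offset":[0,0,0],"angular":[0,0,0]},
  {"hand":1,"offset":[0,0,0],"angular":[0,0,0]},
  {"hand":1,"offset":[0,0,0],"angular":[0,0,0]},
  {"hand":1,"offset":[0.1,0.3,-1],"angular":[0,0,0]},
  {"hand":1,"offset":[0.1,0.3,-1.8],"angular":[0,0,0]},
  {"hand":1,"offset":[0.1,0.3,-2.4],"angular":[0,0,0]},
  {"hand":1,"offset":[0.1,0.3,-2.4],"angular":[0,0,0]},
])

```text
time: 4.05
tool_pos: [0.4749, 0.2417, -0.0007]
tcp_rot: [-2.198, -2.244, 0.003]
wrist_force: [-0.4, -0.1, -0.1]
width: 0.997
```

Emit:
drive_tool([
  {"hand":0.3,"offset":[0,0,0],"angular":[0,0,0]},
  {"hand":0.3,"offset":[0,0,0],"angular":[0,0,0]},
  {"hand":0.3,"offset":[0,0,0],"angular":[0,0,0]},
  {"hand":0.3,"offset":[0,0,0],"angular":[0,0,0]},
])

```text
time: 4.55
tool_pos: [0.4764, 0.2423, 0.001]
tcp_rot: [2.198, 2.244, 0.002]
wrist_force: [0.9, -0.0, 2.2]
width: 0.578
```

Run:
```python
from h import *
p=bot.read_state()['tool_pos'];print(p)
a=snap('wrist');c=snap('side')
def mk(c,x0,y0,w,h,k):
    im=cv2.convertScaleAbs(cv2.resize(c['frame'][y0:y0+h,x0:x0+w],None,fx=k,fy=k,interpolation=cv2.INTER_CUBIC),alpha=1.5)
    return im
A=mk(c,220,120,80,90,5.5);B=mk(a,180,100,220,280,1.6)
im=np.zeros((500,800,3),np.uint8);im[:495,:440]=A;im[:448,445:797]=B
cv2.imwrite('pics/w4.png',im)
```

```text
[0.47635787 0.24229458 0.00096618]
```

Width 0.578 (49 mm) means it's gripped. I'll lift, then go to a viewing spot beside the dispenser, turning 7°.

Emit:
drive_tool([
  {"hand":0.3,"offset":[0,0,2],"angular":[0,0,0]},
  {"hand":0.3,"offset":[0,0,5],"angular":[0,0,0]},
  {"hand":0.3,"offset":[0,0,9],"angular":[0,0,0]},
  {"hand":0.3,"offset":[0,0,13],"angular":[0,0,0]},
  {"hand":0.3,"offset":[0,0,17],"angular":[0,0,0]},
  {"hand":0.3,"offset":[0,0,21],"angular":[0,0,0]},
  {"hand":0.3,"offset":[0,0,25],"angular":[0,0,0]},
  {"hand":0.3,"offset":[0,0,25],"angular":[0,0,0]},
])

```text
time: 5.65
tool_pos: [0.4778, 0.2429, 0.2539]
tcp_rot: [2.197, 2.243, 0.01]
wrist_force: [-0.3, -0.2, -1.9]
width: 0.572
```

Emit:
drive_tool([
  {"hand":0.3,"offset":[0.2,-5,0],"angular":[0,0,1]},
  {"hand":0.3,"offset":[0.6,-10,0],"angular":[0,0,2]},
  {"hand":0.3,"offset":[1,-16,0],"angular":[0,0,3]},
  {"hand":0.3,"offset":[1.4,-22,0],"angular":[0,0,4]},
  {"hand":0.3,"offset":[1.8,-28,0],"angular":[0,0,5]},
  {"hand":0.3,"offset":[2.1,-34,0],"angular":[0,0,6]},
  {"hand":0.3,"offset":[2.3,-38,0],"angular":[0,0,7]},
  {"hand":0.3,"offset":[2.3,-38,0],"angular":[0,0,7]},
])

```text
time: 6.65
tool_pos: [0.4973, -0.1403, 0.2475]
tcp_rot: [-2.06, -2.367, 0.003]
wrist_force: [-0.6, -0.6, -2.1]
width: 0.574
```

Emit:
drive_tool([
  {"hand":0.3,"offset":[0,0,0],"angular":[0,0,0]},
  {"hand":0.3,"offset":[0,0,0],"angular":[0,0,0]},
  {"hand":0.3,"offset":[0,0,0],"angular":[0,0,0]},
])

```text
time: 7.02
tool_pos: [0.4988, -0.1368, 0.2502]
tcp_rot: [-2.055, -2.376, -0.0]
wrist_force: [0.5, -0.3, -2.3]
width: 0.571
```

Run:
```python
from h import *
a=snap('wrist');cv2.imwrite('pics/w5.png',cv2.resize(cv2.convertScaleAbs(a['frame'],alpha=1.3),(800,600),interpolation=cv2.INTER_CUBIC))
print(-a['R'].T@a['t'],a['R'][2],a['mtx'],a['k1']);s=bot.read_state();print(s['tool_pos'],cv2.Rodrigues(s['tcp_rot'])[0][:,1],s['width'],s['time'])
```

```text
[ 0.48539808 -0.05214751  0.42564946] [ 0.04689001 -0.32428527 -0.94479648] [[318.35573819   0.         277.71950489]
 [  0.         318.35573819 210.02416471]
 [  0.           0.           1.        ]] -0.02363789958907532
[ 0.49883762 -0.13697332  0.250333  ] [9.89575881e-01 1.44012413e-01 2.04755590e-05] 0.57240849851116 7.075
```

View pics/w5.png

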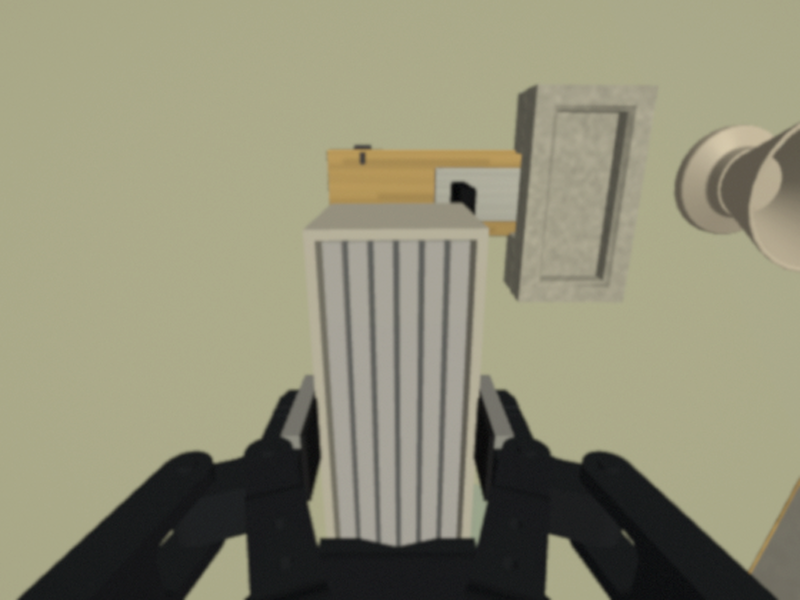

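The view shows housing top corners near (536,86), (657,87), (624,301) and (520,301). The upper blade is at (362,157), the tongue's front edge at col 436 (rows 168-200), and the held cassette's +y rim corners at (307,228) and (488,228), upright in the hand.

Run:
```python
from h import *
c=load('wrist');k=560/800
P=lambda p:np.array(p)*k
p=bot.read_state()['tool_pos']
H=onz(c,P([(536,86),(657,87),(624,301),(520,301)]),.06);e=np.roll(H,-1,0)-H
print('housing',H.round(4).tolist(),H.mean(0),np.linalg.norm(e,axis=1),np.degrees(np.arctan2(e[:,1],e[:,0])))
F=onz(c,P([(555,106),(634,107),(608,284),(539,280)]),.06);print('mouth',F.mean(0),F.round(4).tolist())
G=onz(c,P([(558,110),(619,112),(600,278),(541,276)]),.04);print('floor',G.mean(0))
zt=p[2]-.001+.055
T=onz(c,P([(307,228),(488,228)]),zt);B=onz(c,P([(330,204),(468,204)]),zt-.055)
for X in(T,B):
    d=X[1]-X[0];a=np.arctan2(d[1],d[0]);m=X.mean(0)
    print('end',X.round(4).tolist(),np.linalg.norm(d),np.degrees(a),'centre',m+.065*np.array([np.sin(a),-np.cos(a),0]))
print('tcp',p)
print('blade top',onz(c,P([(362,152),(362,163)]),.02),'edge',onz(c,P([(436,168),(436,203)]),.017))
print('runway front',onz(c,P([(328,150),(330,203)]),.008))
```

```text
housing [[0.5809, 0.0022, 0.06], [0.6701, 0.0154, 0.06], [0.6963, -0.1504, 0.06], [0.6077, -0.1633, 0.06]] [ 0.6387659  -0.07404579  0.06      ] [0.09014981 0.16782171 0.08951691 0.16768699] [   8.39015289  -81.03316369 -171.70092823   99.18360413]
mouth [ 0.63820908 -0.0725253   0.06      ] [[0.5983, -0.009, 0.06], [0.6573, -0.0006, 0.06], [0.6781, -0.1377, 0.06], [0.6192, -0.1428, 0.06]]
floor [ 0.64268256 -0.07356701  0.04      ]
end [[0.4647, -0.077, 0.3043], [0.5127, -0.07, 0.3043]] 0.048512452963233026 8.298271276133868 centre [ 0.49805201 -0.13785626  0.304333  ]
end [[0.4632, -0.0778, 0.2493], [0.5155, -0.0702, 0.2493]] 0.052841379465024554 8.299177334252908 centre [ 0.49877155 -0.1383457   0.249333  ]
tcp [ 0.49883762 -0.13697332  0.250333  ]
blade top [[ 0.45707832 -0.06380197  0.02      ]
 [ 0.45816396 -0.07274115  0.02      ]] edge [[ 0.52185851 -0.06778288  0.017     ]
 [ 0.52698425 -0.09728729  0.017     ]]
runway front [[ 0.42659079 -0.06672865  0.008     ]
 [ 0.43283588 -0.11211419  0.008     ]]
```

Dispenser is at (0.639, -0.074) with yaw about 8.7°, matching 90x168 mm; the mark needs about 64 mm of travel. I'll move over the pocket and part-way down.

Emit:
drive_tool([
  {"hand":0.3,"offset":[4,2,0],"angular":[0,0,0]},
  {"hand":0.3,"offset":[9,4,0],"angular":[0,0,0.5]},
  {"hand":0.3,"offset":[13,6,-2],"angular":[0,0,0.5]},
  {"hand":0.3,"offset":[14.1,6.4,-6],"angular":[0,0,0.5]},
  {"hand":0.3,"offset":[14.1,6.4,-10],"angular":[0,0,0.5]},
  {"hand":0.3,"offset":[14.1,6.4,-14],"angular":[0,0,0.5]},
  {"hand":0.3,"offset":[14.1,6.4,-17],"angular":[0,0,0.5]},
  {"hand":0.3,"offset":[14.1,6.4,-17.5],"angular":[0,0,0.5]},
])

```text
time: 8.07
tool_pos: [0.6374, -0.0729, 0.0723]
tcp_rot: [-2.042, -2.381, 0.005]
wrist_force: [-0.5, 0.3, -1.9]
width: 0.573
```

Emit:
drive_tool([
  {"hand":0.3,"offset":[0,0,0],"angular":[0,0,0]},
  {"hand":0.3,"offset":[0,0,0],"angular":[0,0,0]},
  {"hand":0.3,"offset":[0,0,0],"angular":[0,0,0]},
])

```text
time: 8.45
tool_pos: [0.6411, -0.0742, 0.0773]
tcp_rot: [2.045, 2.381, 0.003]
wrist_force: [0.4, 0.2, -0.7]
width: 0.575
```

Run:
```python
from h import *
a=snap('wrist');cv2.imwrite('pics/w6.png',cv2.resize(cv2.convertScaleAbs(a['frame'],alpha=1.3),(800,600),interpolation=cv2.INTER_CUBIC))
s=bot.read_state();print(s['tool_pos'],cv2.Rodrigues(s['tcp_rot'])[0][:,1],s['width'],s['time'])
```

```text
[ 0.64084637 -0.07412501  0.07699662] [0.98852407 0.15104355 0.00245317] 0.572361121089466 8.5
```

View pics/w6.png

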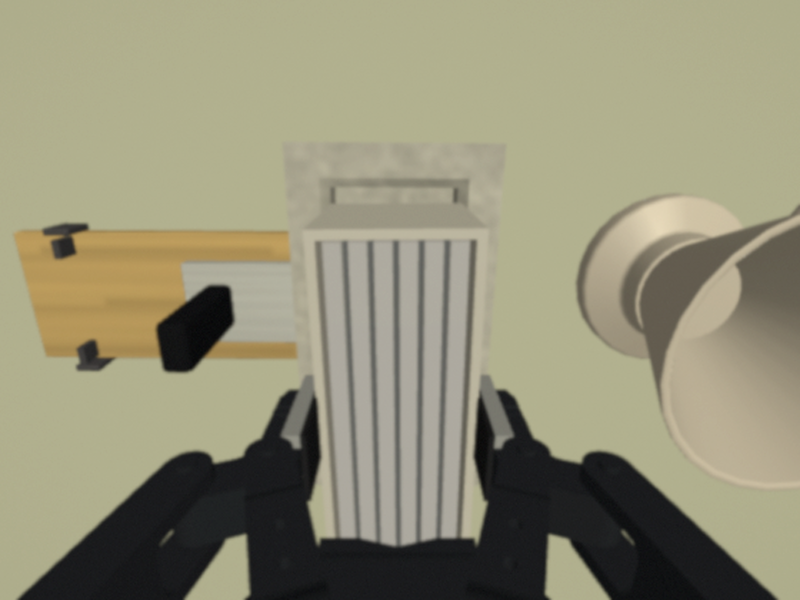

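Run:
```python
from h import *
c=load('wrist');k=560/800
P=lambda p:np.array(p)*k
p=bot.read_state()['tool_pos'];zb=p[2]-.001
th=np.radians(8.8);ex=np.array([np.cos(th),np.sin(th),0]);ey=np.array([-ex[1],ex[0],0])
o=np.array([p[0],p[1],0])
f=lambda q,z:[( (x-o)@ex*1e3,(x-o)@ey*1e3) for x in onz(c,P(q),z)]
r=lambda n,q,z:print(n,np.round(f(q,z),1).tolist())
r('housing +y corners',[(283,143),(505,143)],.06)
r('mouth +y outer',[(319,180),(470,180)],.06)
r('cassette bottom +y',[(330,204),(468,204)],zb)
r('cassette top +y',[(303,229),(488,229)],zb+.055)
r('tongue edge',[(182,263),(190,330)],.017)
r('tab top',[(175,345)],.076)
r('blades base',[(63,250),(88,350)],.008)
r('blades top',[(66,229),(95,364)],.02)
print(zb)
```

```text
housing +y corners [[-46.3, 85.7], [43.0, 85.5]]
mouth +y outer [[-32.6, 71.2], [29.6, 71.1]]
cassette bottom +y [[-26.3, 63.4], [26.7, 63.3]]
cassette top +y [[-26.0, 63.8], [23.8, 63.7]]
tongue edge [[-115.6, 25.1], [-117.2, -13.8]]
tab top [[-95.7, 4.2]]
blades base [[-185.7, 30.6], [-185.3, -30.5]]
blades top [[-172.3, 44.4], [-174.3, -33.6]]
0.07599661650467728
```

Small correction: about -1 mm x and +1.5 mm y. Now lowering.

Emit:
drive_tool([
  {"hand":0.3,"offset":[-0.1,0.15,0],"angular":[0,0,0]},
  {"hand":0.3,"offset":[-0.1,0.15,-0.6],"angular":[0,0,0]},
  {"hand":0.3,"offset":[-0.1,0.15,-1.1],"angular":[0,0,0]},
  {"hand":0.3,"offset":[-0.1,0.15,-1.5],"angular":[0,0,0]},
  {"hand":0.3,"offset":[-0.1,0.15,-1.9],"angular":[0,0,0]},
  {"hand":0.3,"offset":[-0.1,0.15,-2.3],"angular":[0,0,0]},
  {"hand":0.3,"offset":[-0.1,0.15,-2.3],"angular":[0,0,0]},
  {"hand":0.3,"offset":[-0.1,0.15,-2.3],"angular":[0,0,0]},
])

```text
time: 9.5
tool_pos: [0.6389, -0.0725, 0.0525]
tcp_rot: [2.047, 2.383, 0.0]
wrist_force: [-0.1, 0.0, -1.5]
width: 0.576
```

Emit:
drive_tool([
  {"hand":0.3,"offset":[0,0,-0.4],"angular":[0,0,0]},
  {"hand":0.3,"offset":[0,0,-0.7],"angular":[0,0,0]},
  {"hand":0.3,"offset":[0,0,-0.9],"angular":[0,0,0]},
  {"hand":0.3,"offset":[0,0,-1.1],"angular":[0,0,0]},
  {"hand":0.3,"offset":[0,0,-1.2],"angular":[0,0,0]},
  {"hand":0.3,"offset":[0,0,-1.2],"angular":[0,0,0]},
])

```text
time: 10.25
tool_pos: [0.6388, -0.0725, 0.041]
tcp_rot: [2.047, 2.383, 0.0]
wrist_force: [-2.3, 0.3, 4.1]
width: 0.579
```

Contact with the floor (about 6 N up) at the expected height. Release and rise.

Emit:
drive_tool([
  {"hand":0.8,"offset":[0,0,0],"angular":[0,0,0]},
  {"hand":0.8,"offset":[0,0,0],"angular":[0,0,0]},
  {"hand":0.8,"offset":[0,0,0],"angular":[0,0,0]},
  {"hand":0.8,"offset":[0,0,1.5],"angular":[0,0,0]},
  {"hand":0.8,"offset":[0,0,5],"angular":[0,0,0]},
  {"hand":0.8,"offset":[0,0,10],"angular":[0,0,0]},
  {"hand":0.8,"offset":[-4,-0.6,12],"angular":[0,0,0]},
  {"hand":0.8,"offset":[-9.5,-1.4,12],"angular":[0,0,0]},
])

```text
time: 11.25
tool_pos: [0.5464, -0.0871, 0.165]
tcp_rot: [2.041, 2.379, 0.006]
wrist_force: [-0.4, -0.4, 0.8]
width: 0.801
```

Emit:
drive_tool([
  {"hand":0.5,"offset":[0,0,0],"angular":[0,0,0]},
  {"hand":0.5,"offset":[0,0,0],"angular":[0,0,0]},
  {"hand":0.5,"offset":[0,0,0],"angular":[0,0,0]},
])

```text
time: 11.62
tool_pos: [0.5454, -0.0866, 0.1613]
tcp_rot: [2.045, 2.382, 0.002]
wrist_force: [0.7, -0.1, -0.3]
width: 0.499
```

Run:
```python
from h import *
a=snap('wrist');b=snap('side')
im=np.zeros((480,800,3),np.uint8)
im[:420,:560]=a['frame'];im[:240,560:]=cv2.resize(b['frame'][190:270,235:345],(240,175))[:175].__class__ and cv2.resize(b['frame'][190:270,235:345],(240,240))
cv2.imwrite('pics/w7.png',cv2.convertScaleAbs(im,alpha=1.4))
s=bot.read_state();print(s['tool_pos'],cv2.Rodrigues(s['tcp_rot'])[0][:,1],s['width'],s['time'])
```

```text
[ 0.54505969 -0.08643777  0.16072316] [9.88464080e-01 1.51453664e-01 7.42407536e-04] 0.4950323023412594 11.725
```

View pics/w7.png

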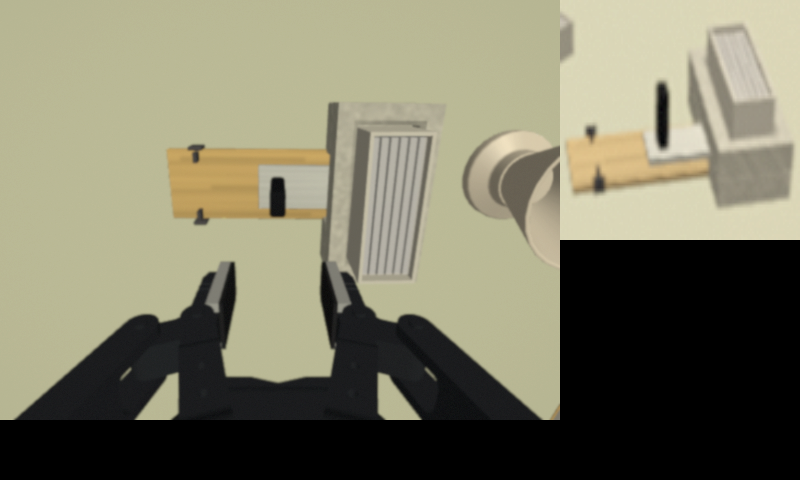

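The cassette sits in the pocket, upright. The tab top is near (278,208), the tongue's front edge at col 259, and the blades at (196,153) and (201,216).

```bash
python3 - <<'E'
from h import *
c=load('wrist');p=bot.read_state()['tool_pos']
th=np.radians(8.8);ex=np.array([np.cos(th),np.sin(th),0]);ey=np.array([-ex[1],ex[0],0])
o=np.array([.6388,-.0725,0])
def r(n,q,z):
    X=onz(c,q,z);print(n,np.round([((x-o)@ex*1e3,(x-o)@ey*1e3) for x in X],1).tolist(),X.mean(0).round(4))
r('cassette top@.095',[(364,128),(439,129),(414,281.5),(357,281)],.095)
r('housing',[(337,103),(446,105),(330,262)],.06)
r('tab top',[(270,206),(285,206),(277.5,206),(277.5,215)],.076)
r('tab base',[(271,180),(284,180)],.017)
r('edge',[(259,166),(260,207)],.017)
r('blade tops',[(196,147.5),(202,221)],.02)
r('blade bases',[(196,158),(201,211)],.008)
r('tcp',[proj(c,[p])[0]],p[2])
E
python3 - <<'E'
import sys;sys.path.insert(0,'.')
from h import *
c=load('wrist') if 0 else load('wrist')
f=cv2.convertScaleAbs(c['frame'],alpha=1.4)
A=cv2.resize(f[130:235,155:355],(800,420),interpolation=cv2.INTER_CUBIC)
cv2.imwrite('pics/w8.png',A)
E
```

```text
cassette top@.095 [[-31.4, 66.4], [24.7, 65.8], [24.1, -64.4], [-26.2, -63.6]] [ 0.6365 -0.0718  0.095 ]
housing [[-46.2, 83.6], [45.0, 82.4], [-44.4, -63.8]] [ 0.6186 -0.0411  0.06  ]
tab top [[-102.0, -0.7], [-89.1, -0.7], [-95.6, -0.7], [-95.6, -9.0]] [ 0.5448 -0.0898  0.076 ]
tab base [[-102.2, 7.9], [-88.8, 7.8]] [ 0.5432 -0.0793  0.017 ]
edge [[-114.2, 22.5], [-114.1, -21.4]] [ 0.5259 -0.0895  0.017 ]
blade tops [[-175.9, 41.7], [-176.1, -36.1]] [ 0.4644 -0.0966  0.02  ]
blade bases [[-179.9, 29.2], [-179.3, -29.0]] [ 0.4613 -0.0998  0.008 ]
tcp [[-94.8, 0.6]] [ 0.5451 -0.0864  0.1607]
```

View pics/w8.png

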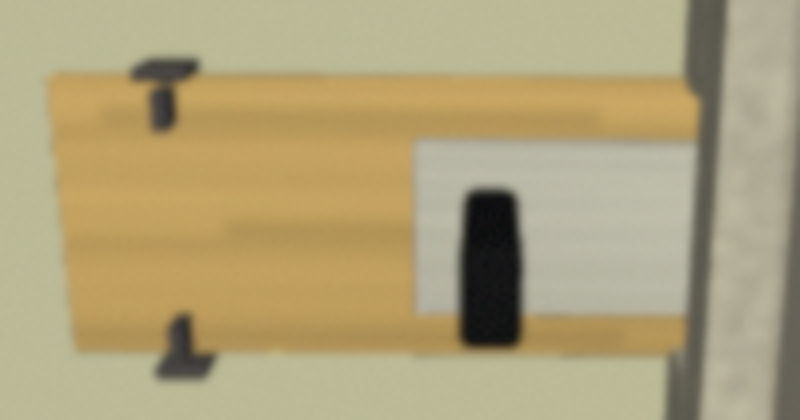

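The tab is within 1 mm of being under the TCP. Lower and grip the tab across x.

Emit:
drive_tool([
  {"hand":0.5,"offset":[0,0,-5],"angular":[0,0,0]},
  {"hand":0.5,"offset":[0,0,-9],"angular":[0,0,0]},
  {"hand":0.5,"offset":[0,0,-12],"angular":[0,0,0]},
  {"hand":0.5,"offset":[0,0,-14],"angular":[0,0,0]},
  {"hand":0.5,"offset":[0,0,-14.9],"angular":[0,0,0]},
  {"hand":0.5,"offset":[0,0,-14.9],"angular":[0,0,0]},
  {"hand":0.3,"offset":[0,0,-14.9],"angular":[0,0,0]},
  {"hand":0.15,"offset":[0,0,-14.9],"angular":[0,0,0]},
], force=60)

```text
time: 12.72
tool_pos: [0.5453, -0.0867, 0.0127]
tcp_rot: [2.046, 2.381, 0.003]
wrist_force: [2.6, -0.2, -1.2]
width: 0.158
```

Emit:
drive_tool([
  {"hand":0,"offset":[0,0,0],"angular":[0,0,0]},
  {"hand":0,"offset":[0,0,0],"angular":[0,0,0]},
  {"hand":0,"offset":[0,0,0],"angular":[0,0,0]},
  {"hand":0,"offset":[0,0,0],"angular":[0,0,0]},
])

```text
time: 13.22
tool_pos: [0.5452, -0.0867, 0.0127]
tcp_rot: [2.046, 2.381, 0.002]
wrist_force: [0.9, -0.0, 6.1]
width: 0.154
```

Run:
```python
from h import *
c=load('wrist')
th=np.radians(8.8);ex=np.array([np.cos(th),np.sin(th),0]);ey=np.array([-ex[1],ex[0],0])
o=np.array([.6388,-.0725,0]);N=lambda q:np.array(q)/4+[155,130]
def r(n,q,z):
    X=onz(c,N(q),z);print(n,np.round([((x-o)@ex*1e3,(x-o)@ey*1e3) for x in X],1).tolist())
r('blade left@.02',[(151,109),(170,335)],.02)
r('blade right@.008',[(175,109),(193,335)],.008)
r('edge',[(414,145),(414,310)],.017)
a=snap('wrist');t=snap('top')
im=np.zeros((420,800,3),np.uint8);im[:,:560]=a['frame'];im[:240,560:]=cv2.resize(t['frame'][160:260,280:380],(240,240))
cv2.imwrite('pics/w9.png',cv2.convertScaleAbs(im,alpha=1.4))
s=bot.read_state();print(s['tool_pos'],s['width'],s['wrist_force'])
```

```text
blade left@.02 [[-180.0, 32.1], [-180.3, -27.8]]
blade right@.008 [[-177.0, 30.0], [-177.1, -32.2]]
edge [[-114.8, 22.2], [-115.7, -22.0]]
[ 0.5452242  -0.08667015  0.01267584] 0.15079022815846024 [ 1.24366308 -0.40892788  6.24227408]
```

Tab gripped (13 mm). Travel needed is 63.3 mm. Pull along -x of the dispenser.

Emit:
drive_tool([
  {"hand":0,"offset":[-0.8,-0.12,0],"angular":[0,0,0]},
  {"hand":0,"offset":[-1.8,-0.28,0],"angular":[0,0,0]},
  {"hand":0,"offset":[-2.8,-0.43,0],"angular":[0,0,0]},
  {"hand":0,"offset":[-3.8,-0.59,0],"angular":[0,0,0]},
  {"hand":0,"offset":[-4.8,-0.74,0],"angular":[0,0,0]},
  {"hand":0,"offset":[-5.7,-0.88,0],"angular":[0,0,0]},
  {"hand":0,"offset":[-6.26,-0.97,0],"angular":[0,0,0]},
  {"hand":0,"offset":[-6.26,-0.97,0],"angular":[0,0,0]},
], force=80)

```text
time: 14.32
tool_pos: [0.4832, -0.0957, 0.0127]
tcp_rot: [2.046, 2.38, 0.006]
wrist_force: [5.9, 4.0, 4.0]
width: 0.15
```

Emit:
drive_tool([
  {"hand":0,"offset":[0,0,0],"angular":[0,0,0]},
  {"hand":0,"offset":[0,0,0],"angular":[0,0,0]},
  {"hand":0,"offset":[0,0,0],"angular":[0,0,0]},
])

```text
time: 14.7
tool_pos: [0.4837, -0.0957, 0.0127]
tcp_rot: [2.045, 2.38, 0.006]
wrist_force: [5.7, 4.7, 4.7]
width: 0.152
```

Run:
```python
from h import *
a=snap('wrist');t=snap('top');b=snap('side')
s=bot.read_state();p=s['tool_pos'];d=p-np.array([.5452,-.0867,p[2]]);print(p,s['width'],s['wrist_force'],np.linalg.norm(d))
f=cv2.convertScaleAbs(a['frame'],alpha=1.5);B=cv2.convertScaleAbs(b['frame'],alpha=1.5)
im=np.zeros((600,800,3),np.uint8)
im[:300,:400]=cv2.resize(f,(400,300))
im[:300,400:]=cv2.resize(B[190:265,230:330],(400,300),interpolation=cv2.INTER_CUBIC)
im[300:,:]=cv2.resize(f[125:245,180:340],(400,300),interpolation=cv2.INTER_CUBIC).repeat(1,0).__class__ and cv2.copyMakeBorder(cv2.resize(f[125:245,180:340],(400,300),interpolation=cv2.INTER_CUBIC),0,0,0,400,0)
im[300:,400:]=cv2.resize(cv2.convertScaleAbs(t['frame'],alpha=1.5)[170:260,285:365+40],(400,300))
cv2.imwrite('pics/w10.png',im)
```

```text
[ 0.48363639 -0.09563536  0.0126813 ] 0.1489747659860251 [6.31266381 4.13674699 4.2037825 ] 0.062208668162149545
```

View pics/w10.png

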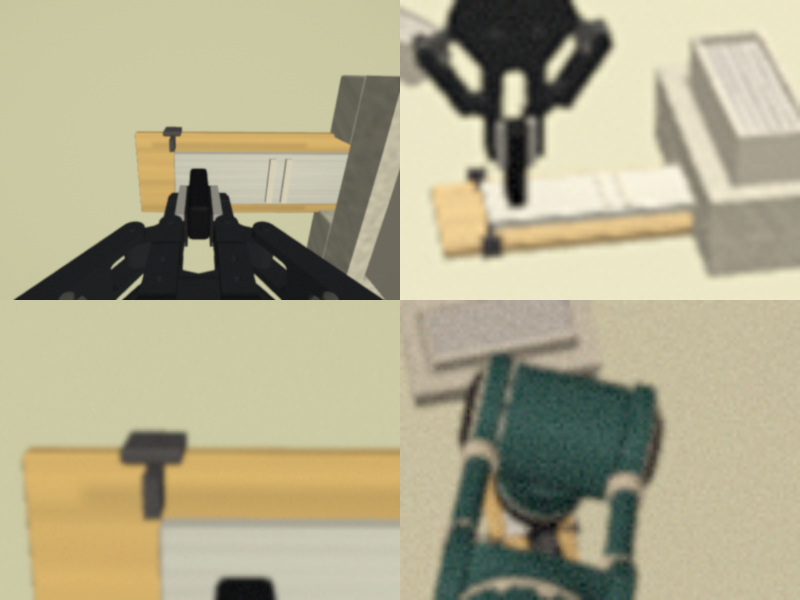

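The picture shows the tongue's front edge right at the upper blade: in the lower-left crop the edge is at col 161 and the blade spans cols 143-164. I'll compute the residual.

Run:
```python
from h import *
c=load('wrist')
th=np.radians(8.8);ex=np.array([np.cos(th),np.sin(th),0]);ey=np.array([-ex[1],ex[0],0])
o=np.array([.6388,-.0725,0])
def r(n,q,z):
    X=onz(c,q,z);print(n,np.round([((x-o)@ex*1e3,(x-o)@ey*1e3) for x in X],1).tolist())
g=c['frame'].astype(float).mean(2)
def prof(rows,c0,c1):
    v=g[rows[0]:rows[1],c0:c1].mean(0);d=np.gradient(v);return v.round(0),c0+d.argmax(),c0+d.argmin(),d
for rows in((191,197),(198,206)):
    v,mx,mn,d=prof(rows,225,265);print(rows,v.tolist())
# blade mid row, edges = max |gradient| with parabola
def sub(d,i):
    a,b,e=abs(d[i-1]),abs(d[i]),abs(d[i+1]);return i+.5*(a-e)/(a-2*b+e)
v,_,_,d=prof((191,197),225,255);L=225+sub(d,int(d.argmin()));R=225+sub(d,int(d.argmax()))
sat=(c['frame'].max(2)-c['frame'].min(2).astype(float))
E_=[]
for rr in((214,222),(222,230),(230,238)):
    s=np.gradient(-sat[rr[0]:rr[1],230:265].mean(0));i=int(s.argmax());E_.append((230+sub(s,i),sum(rr)/2-.5))
print(L,R,E_)
r('blade L,R @.02',[(L,193.5),(R,193.5)],.02)
r('edge',E_,.017)
print('cam',-c['R'].T@c['t'])
```

```text
(191, 197) [111.0, 111.0, 111.0, 110.0, 109.0, 107.0, 107.0, 107.0, 106.0, 106.0, 104.0, 96.0, 78.0, 59.0, 46.0, 42.0, 41.0, 41.0, 40.0, 44.0, 65.0, 90.0, 103.0, 106.0, 107.0, 107.0, 107.0, 109.0, 111.0, 111.0, 111.0, 111.0, 111.0, 111.0, 111.0, 111.0, 111.0, 111.0, 111.0, 111.0]
(198, 206) [103.0, 103.0, 103.0, 103.0, 103.0, 103.0, 103.0, 104.0, 103.0, 103.0, 99.0, 85.0, 67.0, 54.0, 49.0, 49.0, 48.0, 48.0, 44.0, 42.0, 59.0, 85.0, 99.0, 103.0, 104.0, 104.0, 103.0, 103.0, 103.0, 103.0, 104.0, 104.0, 104.0, 104.0, 103.0, 103.0, 104.0, 103.0, 103.0, 104.0]
237.20909090909092 245.23879142300194 [(np.float64(243.12637362637363), 217.5), (np.float64(243.09223300970874), 225.5), (np.float64(243.34916201117318), 233.5)]
blade L,R @.02 [[-180.1, 38.0], [-175.7, 38.0]]
edge [[-177.8, 22.8], [-178.0, 17.9], [-178.0, 12.8]]
cam [ 0.46883004 -0.01112187  0.18812603]
```

The edge is at -177.9 mm and the blade centre at -178.0 mm, so it's on the mark. The cassette is still seated and the grip is holding, so I'll hand in.

```bash
python3 -c "
from workcell import bot
s=bot.read_state();print(s['time'],s['width'],s['wrist_force']);print(bot.finish_job())"
```

```text
14.85 0.1489747659860251 [6.31266381 4.13674699 4.2037825 ]
the job is handed in; nothing more can be done
None
```

The job is handed in at 14.9 s: the cassette is in the pocket and the gripper is holding the slide at the mark.

- **Cassette:** I picked the middle-sized box (measured about 50 × 129 mm) and lowered it upright into the pocket. At the seated height I felt about 6 N of floor contact, then let go. Later wrist and side pictures show it upright in the pocket, within a few millimetres of centre.
- **Slide:** I gripped the tab (13 mm between the pads) and pulled it out about 62 mm. In the last wrist image, the slide's front edge is within about 0.3 mm of the upper blade's centre line. I only measured against that one blade, because the hand hid the other.
- **What disagreed:**
    - The first grasp closed above the cassette's rim without touching it. The fingertips sit higher than the reported TCP suggests, so I went 24 mm lower and gripped properly.
    - The first overhead reading of the cassette was about 8 mm off in y; the wrist and side views agreed with each other, so I used those.
    - At the end the wrist still felt about 4 N sideways and 4 N upward, besides about 6 N along the pull.
- **Bystanders:** I didn't go near the mug, jar, dripper or spoon, but I made no separate check on them at the end.

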